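Battery pack interlock check

ROBOT

A 6-joint arm with a two-finger parallel gripper is mounted at the origin on the work surface. World frame = base frame: x ahead of the robot, y to its left, z up, the work surface at z = 0. Lengths are in m, angles in rad, forces in N, time in s.
With the tool pointing down it reaches from about 0.375 to 0.825 m from the base axis. Payload 5.5 kg.
Tool frame: the origin (TCP) lies at the centre of the arm's flange, where the gripper is bolted on; the fingertips stand 173 mm ahead of it and the grasp point (between the pads) lies 155 mm ahead of it; z points along the fingers, y is the line along which they close (so a half turn about z gives the same grasp; the last joint's range is limited). The gripper opens to 85 mm and grips with 20 to 120 N. Pads are 22 mm wide; open, the fingers measure 114 mm over their backs; the gripper's body (76 mm by 85 mm) begins 54 mm behind the grasp point. The pads swing forward as they close: fully open they stand 13 mm farther back than shut.
Start: joints at [-1.192, 0.314, -0.047, 1.21, 0, 1.571], TCP at [0.222, -0.557, 0.405] pointing down, gripper open.
Joint ranges: [-2.67, 2.67], [-0.69, 1.73], [-1.03, 1.25], [-2.08, 2.16], [-1.42, 1.45], [-3.14, 3.14]. Speed limits (rad/s): [2.39, 2.39, 3.01, 3.14, 3.14, 3.14].

INTERFACE

Orientations are given as a unit quaternion [x, y, z, w].
In Python, from plant import bot gives the robot as it stands.
- The arm moves only by the shell command python3 -m pendant 'ROWS'. ROWS is JSON, a list of rows, each a list of 3 entries, a list of its own where there are three numbers: the turn, a rotation vector about the tool's x, y, z in rad, then the shift along the tool's x, y, z in mm, then the opening, from 0 (shut) to 1 (fully open). A call has 1 to 20 rows; each row is the pose to reach, as a shift and turn from the pose commanded when the call began, along the tool's axes at that moment; what a row does not reach only later rows make up. A row lasts 1/12 s, in which the tool goes at most 41.7 mm and 7.16 degrees, less where a joint would pass 70% of its speed; a pose out of reach is approached as far as the arm can. A call with a gripper value outside its range is refused whole. The fingers move at their own pace and stop on an object; the grip force is fixed at half the most. Time passes only in rows, so rows that repeat a pose let the fingers close. It gives the time, the measured TCP pose, the force, the opening and the grip force at its end, in the units of the state.
- bot.state(): the state, without advancing time (a new reading comes with each control period).
- bot.read_camera(name): name is "scene" or "side" or "wrist"; returns (picture, depth): 480x640x3 uint8, red, green, blue; 480x640 float32, m along the optical axis (not along the pixel's ray), 0 where there is no reading.
- bot.get_calibration(name): a dict with "fx", "fy", "cx", "cy" (pixels), "eye" and "attitude" of the camera in the world. Camera axes: x right, y up, looking along -z (the intrinsics and any distortion apply to the point x, -y, -z); pixel columns grow to the right and rows downward; lengths in m; the calibration is good to about 2 mm. The wrist camera is an equidistant fisheye: a pixel r from the principal point sees the ray r / f radians off the axis. A picture is of the moment at which its call begins: read the wrist's pose just before it. get_calibration takes no time and is no camera call; for the wrist camera it gives the pose at the moment of the call.
- bot.finish_job(): hands the job in; it is judged then, once.
The state is a dict: "time": time; "joints": joint angles; "joint_vel": joint speeds; "tau": joint torques, N m; "tcp_pos": TCP position; "tcp_rot": TCP orientation; "wrist_force": force on the tool from outside, world axes, zero at the start; "torque": the same for the moment, N m; "width": finger opening in m; "grip_force": force on a finger pad.
Only numpy, scipy, OpenCV 4.12 (cv2) and the standard library are available. Lean on these libraries where they do the work, as an engineer would, in place of code of your own. Each camera call takes 0.05 s, during which the arm holds its last target. There are 200 camera calls.

TASK

Check the interlock plunger on the battery pack section: slide the steel shutter fully open by its grip, press the mushroom plunger under it all the way down along its slant until you feel its stop, and keep it there for a good second with a firm push of about 20 N (never as much as 40 N). Then let it spring right back out and slide the shutter fully closed over it again. Do not disturb the bracket, wrench and can lying around.

Things in the scene. Friction and masses are not known exactly. Their poses are not given: they have to be found in the camera images.
- console: End section of a battery pack, bare aluminium, fixed. Foot 250 (x) x 200 mm, y from -160 to 40 mm. Origin on the table, below the plunger's y; x is horizontal, the shutter's opening direction; z up. On the +y side is a sloping deck, 210 x 90 mm, open at both x ends, whose outward normal n = (0, 0.574, 0.819) in this frame leans 35 degrees from vertical towards +y
- deck (a point): Middle of the sloping deck's surface, at console-frame (0, -21, 141) mm. Its axes are the console's (upright). Two rails, 6 mm thick, run along x on the deck, 68 mm clear apart, 45 mm high from it along n. Behind the deck the housing fills y below -35 mm of the console frame
- lid_edge (a point): Middle of the lower front edge of the housing's lid, at console-frame (0, -15, 235) mm. The lid is 230 mm long in x, 30 mm thick (bolt heads to z = 271 mm) and reaches back to y = -165 mm. It overhangs the deck, so that a gripper coming straight down strikes it: work with the tool leaning, along -n
- plunger_top (a point): Centre of the top of the plunger's black mushroom head (40 mm diameter, flat middle 32 mm), moving with it. At rest at console-frame (-40, 0, 170) mm, 36 mm out from the deck along n. Its z axis is n, its x axis the console's x. While closed, the shutter's plate lies 10 mm beyond it along n
- plunger (a joint): How far the plunger is pressed in along -n, m; 0 sprung out. The rigid stop lies 12 to 18 mm in, set differently each time and out of sight: it can only be felt. The spring pushes back with 5 N at rest plus 0.33 N per mm (9 to 11 N at the stop); on the stop the force rises steeply with any further push. It does not latch and springs back by itself.
- shutter_grip (a point): Point in the shutter's grip, on its centre line, 26 mm out from the plate, 16 mm below the grip's end. Shutter: steel plate 64 (x) x 82 x 4 mm on the rails, parallel to the deck, with a black grip bar 20 mm thick along x, 34 mm across, standing 42 mm out along n. Site z axis is n, x axis the opening direction. Closed, it lies 14 mm to +x of the plunger's axis
- shutter (a joint): Shutter travel, m: 0 fully closed (plate centred over the plunger), 0.080 fully open, both hard stops. It moves along the console's +x to open, with about 2.5 N of sliding friction and stays where left. May start up to 8 mm open.
- bracket: Bystander: loose steel bracket 160 x 50 x 6 mm with a 46 mm high upturned end at its +x end; origin under its centre.
- wrench: Bystander: loose wrench 190 mm long lying along its x.
- can: Bystander: loose upright steel can, 66 mm diameter, 130 mm high, origin at the centre of its underside.

How it is judged:
By the outcome, as a careful person would: the job done as asked, in the order asked, and still so for the second after the job is handed in, with the robot touching nothing.
It also fails if it takes over 64 s, if anything falls off the work surface, if the arm or the gripper's body presses on something with over 40 N, if the wrist force passes 120 N, or if a joint passes its speed limit or range.

## Working session

There is one attempt and no reset: what is moved stays moved. The work goes in short steps, Python scripts to look and compute and a shell command to move; the robot and the scene stay as the last step left them, time stands still between calls to the robot, and variables do not carry over. Pictures are saved under pics/ and viewed, at most 10 in all, crops included, and the job is handed in when it is done.

```bash
ls; mkdir -p pics
cat > h.py <<'E'
import numpy as np,cv2
from plant import bot
from scipy.spatial.transform import Rotation as R
def snap(n,f):
    c=bot.get_calibration(n); p,d=bot.read_camera(n)
    cv2.imwrite('pics/'+f+'.png',p[:,:,::-1]); np.savez('pics/'+f+'.npz',p=p,d=d,**{k:np.array(v) for k,v in c.items()}); return p,d,c
E
python3 - <<'E'
from h import *
for n in('scene','side'):
    p,d,c=snap(n,n+'0'); print(c, (d>0).mean())
print(bot.state())
E
```

```text
pics
{'fx': 454.46339531554196, 'fy': 454.46339531554196, 'cx': 321.233941047209, 'cy': 238.74320450424344, 'eye': array([0.90178384, 0.57590481, 0.75459683]), 'attitude': array([0.12550387, 0.39534545, 0.86078991, 0.29494319])} 0.9959733072916667
{'fx': 446.28988128171864, 'fy': 446.28988128171864, 'cx': 315.9761268168674, 'cy': 238.15919066702173, 'eye': array([0.23442153, 0.52052111, 0.82603873]), 'attitude': array([-0.09161038,  0.32399367,  0.90804908, -0.24916363])} 0.9959440104166667
{'time': 0.1, 'joints': array([-1.19198440e+00,  3.14154009e-01, -4.79480697e-02,  1.21018553e+00,
        5.19607026e-06,  1.57080851e+00]), 'joint_vel': array([ 0.00104075, -0.00027063,  0.00042059, -0.00142489, -0.00093747,
       -0.00111324]), 'tau': array([-6.20615210e-04, -5.40765631e+01,  3.40542197e+01,  1.11548847e-02,
       -3.54474798e-05,  3.33147035e-06]), 'tcp_pos': array([ 0.22180268, -0.55724087,  0.40393495]), 'tcp_rot': array([ 9.82117125e-01,  1.88269481e-01, -1.37839217e-04, -7.32796445e-04]), 'wrist_force': array([-0.99631138,  0.12181669, -1.0133238 ]), 'torque': array([-0.01454845,  0.03463038, -0.00339027]), 'grip_force': 0.0, 'width': 0.08538794240570631}
```

View pics/scene0.png

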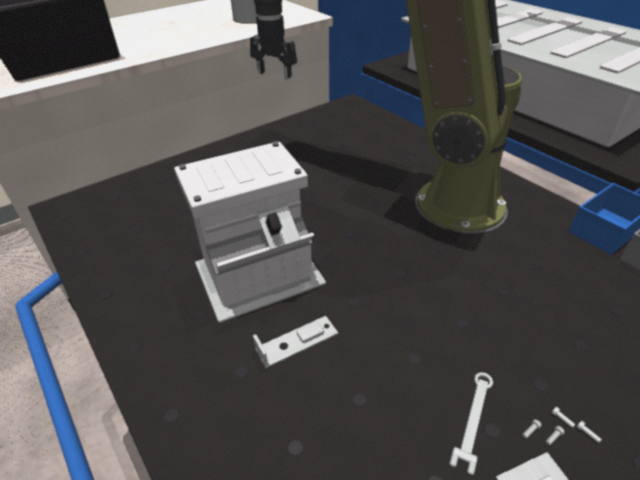

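View pics/side0.png

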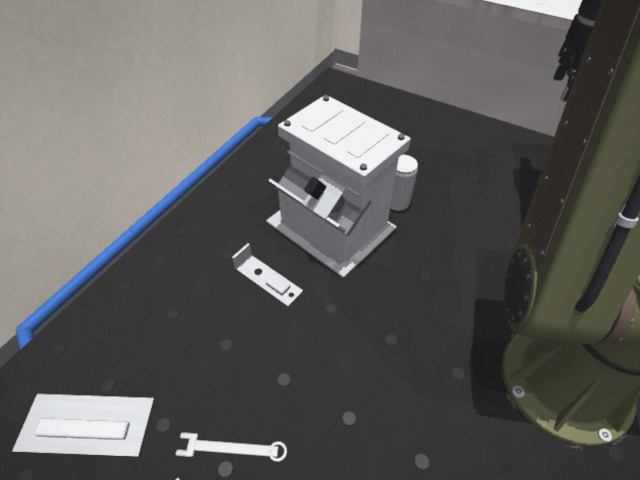

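The scene view shows the console at about (255,230) with the shutter and black grip near (273,223). The bracket is at (295,340) and the wrench at (475,420). In the side view the grip is at (315,187) and the can stands behind the console at (403,180). Next I'll locate the lid and grip using depth.

```bash
cat >> h.py <<'E'
def cloud(f):
    z=np.load('pics/'+f+'.npz'); p,d=z['p'],z['d']; v,u=np.mgrid[:480,:640]
    X=np.stack([(u-z['cx'])/z['fx']*d,-(v-z['cy'])/z['fy']*d,-d],-1)
    return R.from_quat(z['attitude']).apply(X.reshape(-1,3)).reshape(480,640,3)+z['eye'],p,d
E
python3 - <<'E'
from h import *
for f,box in(('scene0',(140,320,165,330)),('side0',(80,290,255,430))):
    W,p,d=cloud(f); a,b,c,e=box; w=W[a:b,c:e].reshape(-1,3); col=p[a:b,c:e].reshape(-1,3).astype(int)
    m=(w[:,2]>.255)&(w[:,2]<.28)
    r=cv2.minAreaRect((w[m][:,:2]*1000).astype(np.float32)); print(f,m.sum(),np.median(w[m][:,2]),r,cv2.boxPoints(r).round(1).tolist())
    t=w[(abs(w[:,2]-.265)<.008)]; 
    k=(col.max(1)<50)&(w[:,2]>.13)&(w[:,2]<.25)
    print('grip',k.sum(),w[k].mean(0),w[k].min(0),w[k].max(0))
E
```

```text
scene0 5288 0.2671969538119307 ((568.46923828125, -141.53512573242188), (154.92201232910156, 230.64439392089844), 78.64484405517578) [[440.20001220703125, -194.8000030517578], [666.2999877929688, -240.1999969482422], [696.7999877929688, -88.30000305175781], [470.70001220703125, -42.900001525878906]]
grip 113 [ 0.57656316 -0.01900815  0.20369071] [ 0.56507252 -0.04186844  0.18174331] [ 0.58171694 -0.00557046  0.22168628]
side0 5557 0.26372413130170513 ((570.3145141601562, -141.78726196289062), (152.22694396972656, 231.4505157470703), 78.59197998046875) [[441.79998779296875, -193.5], [668.7000122070312, -239.3000030517578], [698.7999877929688, -90.0999984741211], [471.8999938964844, -44.29999923706055]]
grip 215 [ 0.56419916 -0.02428709  0.20442673] [ 0.55623765 -0.0500054   0.17825416] [ 0.58005236 -0.00472344  0.22274411]
```

```bash
cat >> h.py <<'E'
th=np.radians(-11.37); ex=np.array([np.cos(th),np.sin(th),0]); ey=np.array([-np.sin(th),np.cos(th),0]); ez=np.array([0,0,1.])
O=np.array([.5694,-.1417,0])+.090*ey
C=np.stack([ex,ey,ez],1); n=C@[0,.5736,.8192]; t=C@[0,.8192,-.5736]
RT=R.from_matrix(np.stack([t,ex,-n],1))
def deck(x,s,h): return O+C@[0,-.021,.141]+(x*ex+s*t+h*n)/1000   # mm: along x, downslope, out
def go(pos,rot=RT):
    s=bot.state(); r=R.from_quat(s['tcp_rot']); 
    print('turn',(r.inv()*rot).as_rotvec().round(4).tolist(),'shift',(r.inv().apply(pos-s['tcp_pos'])*1000).round(1).tolist())
def where():
    s=bot.state(); r=R.from_quat(s['tcp_rot']); d=s['tcp_pos']-deck(0,0,0)
    print('t',round(s['time'],2),'flange deck x,s,h mm',[round(1000*float(d@a),1) for a in(ex,t,n)],'ang err',np.degrees((r.inv()*RT).as_rotvec()).round(2),'F x,s,n',[round(float(s['wrist_force']@a),1) for a in(ex,t,n)],'w',round(s['width']*1000,1),'grip',round(s['grip_force'],1),'j',s['joints'].round(2))
E
python3 - <<'E'
from h import *
down=R.from_quat(bot.state()['tcp_rot'])
go(np.array([.30,-.45,.56]),down)
go(np.array([.42,-.20,.58]),down)
B=np.array([.595,.15,.50]); go(B); go(deck(-23,0,76+155+100)); print(deck(-23,0,76+255))
for f,box in(('scene0',(140,320,165,330)),('side0',(80,290,255,430))):
    W,p,d=cloud(f); a,b,c,e=box; w=W[a:b,c:e].reshape(-1,3); col=p[a:b,c:e].reshape(-1,3).astype(int)
    q=(w-deck(0,0,0))@np.stack([ex,t,n],1)*1000
    k=(col.max(1)<60)&(w[:,2]>.13)&(w[:,2]<.25); print(np.percentile(q[k],[5,50,95],axis=0).round(1).tolist())
E
```

```text
turn [0.0, 0.0, 0.0] shift [112.3, -71.0, -156.0]
turn [0.0, 0.0, 0.0] shift [316.3, -258.9, -175.7]
turn [-0.3045, -0.5599, -0.9611] shift [608.3, -519.2, -95.3]
turn [-0.3045, -0.5599, -0.9611] shift [598.6, -487.0, -7.5]
[0.59788441 0.11661563 0.4121552 ]
[[-27.9, -12.1, 62.8], [-18.8, 3.9, 91.2], [-13.4, 15.8, 94.5]]
[[-55.1, -14.3, 2.4], [-30.4, -0.5, 83.7], [-15.9, 13.7, 91.0]]
```

```bash
python3 -m pendant '[[[0,0,0],[20,-12,-30],1],[[0,0,0],[42,-26,-62],1],[[0,0,0],[64,-40,-94],1],[[0,0,0],[88,-56,-126],1],[[0,0,0],[112,-72,-156],1],[[0,0,-0.1],[140,-97,-160],1],[[0,0,-0.2],[168,-123,-163],1],[[0,0,-0.3],[196,-149,-166],1],[[0,0,-0.4],[225,-176,-169],1],[[0,0,-0.5],[254,-203,-172],1],[[0,0,-0.6],[284,-230,-175],1],[[0,0,-0.7],[316,-259,-176],1],[[0,0,-0.7],[316,-259,-176],1],[[0,0,-0.7],[316,-259,-176],1]]'
python3 - <<'E'
from h import *
where(); go(np.array([.595,.15,.50])); go(deck(-23,0,76+155+100))
E
```

```text
time: 1.27
tcp_pos: [0.4205, -0.1981, 0.5805]
tcp_rot: [0.857, 0.515, -0.0, -0.0]
wrist_force: [0.2, 0.0, -0.5]
width: 0.0854
grip_force: 0.0
t 1.27 flange deck x,s,h mm [-134.9, -378.0, 272.0] ang err [ -5.08 -34.75 -16.05] F x,s,n [0.2, 0.3, -0.4] w 85.4 grip 0.0 j [-0.44  0.04  0.02  1.55 -0.    1.62]
turn [-0.0887, -0.6065, -0.2801] shift [389.3, -8.9, 80.5]
turn [-0.0887, -0.6065, -0.2801] shift [361.1, 9.3, 168.3]
```

```bash
python3 -m pendant '[[[0,0,0],[38,0,4],1],[[0,0,0],[76,0,8],1],[[0,0,0],[114,0,12],1],[[0,0,-0.05],[150,-2,18],1],[[-0.01,-0.07,-0.1],[186,-4,24],1],[[-0.02,-0.15,-0.15],[222,-5,32],1],[[-0.03,-0.23,-0.2],[258,-6,40],1],[[-0.045,-0.31,-0.22],[292,-7,50],1],[[-0.06,-0.4,-0.24],[326,-8,60],1],[[-0.075,-0.5,-0.26],[360,-9,70],1],[[-0.089,-0.607,-0.28],[389,-9,80],1],[[-0.089,-0.607,-0.28],[375,0,124],1],[[-0.089,-0.607,-0.28],[361,9,168],1],[[-0.089,-0.607,-0.28],[361,9,168],1],[[-0.089,-0.607,-0.28],[361,9,168],1]]'
python3 - <<'E'
from h import *
where(); go(deck(-23,0,76+155)); p,d,c=snap('wrist','w1'); snap('scene','s1')
E
```

```text
time: 2.52
tcp_pos: [0.5979, 0.1114, 0.4077]
tcp_rot: [0.739, 0.602, -0.237, 0.189]
wrist_force: [0.0, 0.0, 0.4]
width: 0.0852
grip_force: 0.0
t 2.52 flange deck x,s,h mm [-21.9, -1.7, 324.4] ang err [-0.58  0.28 -0.16] F x,s,n [0.0, -0.2, 0.4] w 85.2 grip 0.0 j [ 0.31  0.51  0.16  1.57 -0.52  2.18]
turn [-0.01, 0.0048, -0.0029] shift [2.1, -0.1, 93.4]
```

View pics/w1.png

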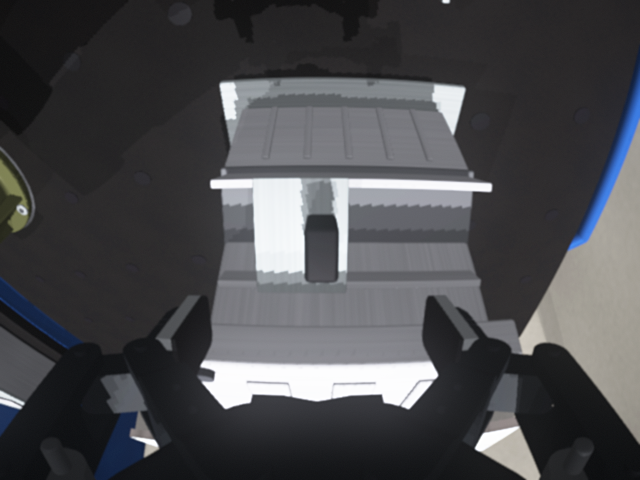

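The wrist view shows the black grip at (320,250), centred between the fingertips (about 210 and 430). I'll descend along -n and grasp it.

```bash
python3 -m pendant '[[[-0.01,0.005,-0.003],[1,0,12],1],[[-0.01,0.005,-0.003],[2,0,28],1],[[-0.01,0.005,-0.003],[2,0,44],1],[[-0.01,0.005,-0.003],[2,0,58],1],[[-0.01,0.005,-0.003],[2,0,70],1],[[-0.01,0.005,-0.003],[2,0,80],1],[[-0.01,0.005,-0.003],[2,0,86],1],[[-0.01,0.005,-0.003],[2,0,88],1],[[-0.01,0.005,-0.003],[2,0,88],1],[[-0.01,0.005,-0.003],[2,0,88],1]]'; python3 -c "
from h import *
where()"
```

```text
time: 3.45
tcp_pos: [0.5887, 0.0662, 0.3403]
tcp_rot: [0.738, 0.605, -0.228, 0.192]
wrist_force: [-0.3, 0.0, 0.7]
width: 0.0855
grip_force: 0.0
t 3.45 flange deck x,s,h mm [-22.1, -0.8, 242.8] ang err [ 0.51 -0.28 -0.09] F x,s,n [-0.3, -0.4, 0.5] w 85.5 grip 0.0 j [ 0.25  0.48 -0.03  1.34 -0.54  2.1 ]
```

```bash
python3 -m pendant '[[[0,0,0],[1,0,3],1],[[0,0,0],[1,0,6],1],[[0,0,0],[1,0,9],1],[[0,0,0],[1,0,9],1],[[0,0,0],[1,0,9],0],[[0,0,0],[1,0,9],0],[[0,0,0],[1,0,9],0],[[0,0,0],[1,0,9],0],[[0,0,0],[1,0,9],0],[[0,0,0],[1,0,9],0],[[0,0,0],[1,0,9],0],[[0,0,0],[1,0,9],0]]'; python3 -c "
from h import *
where()"
```

```text
time: 4.45
tcp_pos: [0.5876, 0.062, 0.3318]
tcp_rot: [0.738, 0.605, -0.228, 0.192]
wrist_force: [0.9, 2.2, 3.1]
width: 0.0193
grip_force: 59.2
t 4.45 flange deck x,s,h mm [-22.3, 0.5, 233.3] ang err [ 0.47 -0.28 -0.06] F x,s,n [0.5, 0.1, 3.9] w 19.3 grip 59.2 j [ 0.24  0.48 -0.05  1.32 -0.54  2.09]
```

```bash
python3 -m pendant '[[[0,0,0],[0,3,0],0],[[0,0,0],[0,8,0],0],[[0,0,0],[0,14,0],0],[[0,0,0],[0,20,0],0],[[0,0,0],[0,26,0],0],[[0,0,0],[0,32,0],0],[[0,0,0],[0,38,0],0],[[0,0,0],[0,44,0],0],[[0,0,0],[0,50,0],0],[[0,0,0],[0,55,0],0],[[0,0,0],[0,60,0],0],[[0,0,0],[0,64,0],0],[[0,0,0],[0,67,0],0],[[0,0,0],[0,69,0],0],[[0,0,0],[0,70,0],0],[[0,0,0],[0,70,0],0]]'; python3 -c "
from h import *
where()"
```

```text
time: 5.78
tcp_pos: [0.6564, 0.048, 0.3318]
tcp_rot: [0.738, 0.605, -0.229, 0.192]
wrist_force: [0.6, -3.2, -0.4]
width: 0.0191
grip_force: 58.7
t 5.78 flange deck x,s,h mm [47.9, 0.5, 233.2] ang err [ 0.45 -0.22 -0.06] F x,s,n [1.3, -2.2, -2.0] w 19.1 grip 58.7 j [ 0.2   0.59  0.13  1.37 -0.56  2.04]
```

```bash
python3 -m pendant '[[[0,0,0],[0,1,0],0],[[0,0,0],[0,2,0],0],[[0,0,0],[0,3,0],0],[[0,0,0],[0,4,0],0],[[0,0,0],[0,5,0],0],[[0,0,0],[0,5,0],0],[[0,0,0],[0,5,0],0]]'; python3 -c "
from h import *
where()"; python3 -m pendant '[[[0,0,0],[0,0.7,0],0],[[0,0,0],[0,1.4,0],0],[[0,0,0],[0,2,0],0],[[0,0,0],[0,2,0],0],[[0,0,0],[0,2,0],0]]'; python3 -c "
from h import *
where()"
```

```text
time: 6.37
tcp_pos: [0.6611, 0.0471, 0.3317]
tcp_rot: [0.738, 0.605, -0.229, 0.192]
wrist_force: [-1.7, -4.4, -1.8]
width: 0.0193
grip_force: 58.6
t 6.37 flange deck x,s,h mm [52.7, 0.5, 233.2] ang err [ 0.43 -0.22 -0.04] F x,s,n [-0.8, -2.8, -4.2] w 19.3 grip 58.6 j [ 0.2   0.6   0.15  1.37 -0.56  2.04]
time: 6.78
tcp_pos: [0.6628, 0.0467, 0.3317]
tcp_rot: [0.738, 0.605, -0.229, 0.192]
wrist_force: [-4.0, -3.7, -0.7]
width: 0.0191
grip_force: 58.8
t 6.78 flange deck x,s,h mm [54.4, 0.5, 233.2] ang err [ 0.39 -0.22 -0.02] F x,s,n [-3.2, -3.3, -3.1] w 19.1 grip 58.8 j [ 0.2   0.6   0.15  1.38 -0.56  2.04]
```

```bash
python3 -m pendant '[[[0,0,0],[0,0.5,0],0],[[0,0,0],[0,1,0],0],[[0,0,0],[0,1,0],0],[[0,0,0],[0,1,0],0]]'; python3 -c "
from h import *
where()"; python3 -m pendant '[[[0,0,0],[0,0.5,0],0],[[0,0,0],[0,1,0],0],[[0,0,0],[0,1,0],0],[[0,0,0],[0,1,0],0]]'; python3 -c "
from h import *
where()"
```

```text
time: 7.12
tcp_pos: [0.663, 0.0466, 0.3317]
tcp_rot: [0.738, 0.605, -0.23, 0.191]
wrist_force: [-7.8, -1.9, 1.2]
width: 0.0189
grip_force: 59.1
t 7.12 flange deck x,s,h mm [54.7, 0.5, 233.1] ang err [ 0.3  -0.22  0.04] F x,s,n [-7.3, -3.4, -1.0] w 18.9 grip 59.1 j [ 0.2   0.61  0.16  1.38 -0.56  2.04]
time: 7.45
tcp_pos: [0.6634, 0.0466, 0.3317]
tcp_rot: [0.737, 0.606, -0.23, 0.191]
wrist_force: [-12.2, -1.7, 1.0]
width: 0.0194
grip_force: 59.5
t 7.45 flange deck x,s,h mm [55.0, 0.5, 233.2] ang err [ 0.21 -0.22  0.09] F x,s,n [-11.6, -3.9, -1.5] w 19.4 grip 59.5 j [ 0.2   0.61  0.16  1.38 -0.56  2.04]
```

```bash
python3 -m pendant '[[[0,0,0],[0,-1,0],0],[[0,0,0],[0,-2,0],0],[[0,0,0],[0,-2,0],1],[[0,0,0],[0,-2,0],1],[[0,0,0],[0,-2,0],1],[[0,0,0],[0,-2,0],1],[[0,0,0],[0,-2,0],1],[[0,0,0],[0,-2,0],1],[[0,0,0],[0,-2,-6],1],[[0,0,0],[0,-2,-18],1],[[0,0,0],[0,-2,-32],1],[[0,0,0],[0,-2,-48],1],[[0,0,0],[0,-2,-62],1],[[0,0,0],[0,-2,-72],1],[[0,0,0],[0,-2,-78],1],[[0,0,0],[0,-2,-80],1],[[0,0,0],[0,-2,-80],0],[[0,0,0],[0,-2,-80],0]]'; python3 -c "
from h import *
where()
go(deck(-40,1,300));snap('scene','s2'); snap('wrist','w2')"
```

```text
time: 8.95
tcp_pos: [0.6714, 0.0916, 0.3973]
tcp_rot: [0.738, 0.605, -0.229, 0.192]
wrist_force: [-0.2, -0.8, -0.2]
width: 0.0638
grip_force: 0.0
t 8.95 flange deck x,s,h mm [54.0, 0.3, 313.2] ang err [ 0.43 -0.24 -0.04] F x,s,n [-0.1, -0.6, -0.7] w 63.8 grip 0.0 j [ 0.26  0.62  0.34  1.57 -0.54  2.1 ]
turn [0.0075, -0.0042, -0.0006] shift [0.6, -94.1, 12.4]
```

View pics/w2.png

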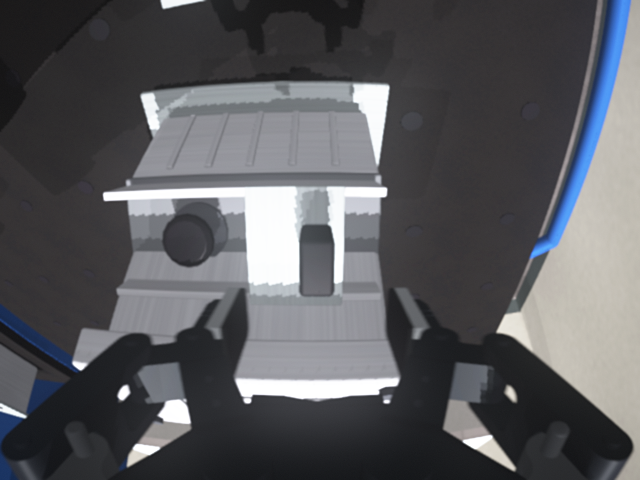

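The wrist view shows the shutter fully open, with the grip at (316,260) and the mushroom head bare at about (188,240). I'll check the head's centre by ray casting.

Run:
```python
from h import *
z=np.load('pics/w2.npz'); p=z['p'].astype(int)
m=np.zeros((480,640),np.uint8); m[205:275,155:222]=(p[205:275,155:222].max(2)<62)
k,l,st,ce=cv2.connectedComponentsWithStats(m); i=1+st[1:,4].argmax(); print(st[i],ce[i])
cs,_=cv2.findContours((l==i).astype(np.uint8),0,2); el=cv2.fitEllipse(max(cs,key=len)); print(el)
def cast(u,v,h):
    a=np.array([u-z['cx'],v-z['cy']]); r=np.hypot(*a); th=r/z['fx']; 
    ray=R.from_quat(z['attitude']).apply([np.sin(th)*a[0]/r,-np.sin(th)*a[1]/r,-np.cos(th)])
    e=z['eye']-deck(0,0,0); X=e+ray*((h/1000-e@n)/(ray@n)); return [(1000*X@b).round(1) for b in(ex,t)]
print(cast(*ce[i],34),cast(*el[0],34))
W,P,d=cloud('s2'); q=(W-deck(0,0,0))@np.stack([ex,t,n],1)*1000
k=(P.max(2)<60)&(q[...,2]>25)&(q[...,2]<45)&(abs(q[...,1])<28)&(q[...,0]<-10)&(q[...,0]>-70)
print(k.sum(),np.percentile(q[k],[3,50,97],axis=0).round(1))
```

```text
[163 214  50  52 661] [182.21785174 239.09228442]
((188.96571350097656, 239.0728302001953), (43.74535369873047, 50.102149963378906), 147.66258239746094)
[np.float64(-41.8), np.float64(2.0)] [np.float64(-36.6), np.float64(2.0)]
144 [[-54.5 -15.   30.6]
 [-40.    2.7  36.3]
 [-21.6  17.5  39.7]]
```

```bash
python3 -m pendant '[[[0,0,0],[0,-6,0],0],[[0,0,0],[0,-18,0],0],[[0.004,-0.002,0],[0,-32,0],0],[[0.007,-0.004,0],[0,-48,0],0],[[0.007,-0.004,0],[0,-64,0],0],[[0.007,-0.004,0],[0.5,-78,0],0],[[0.007,-0.004,0],[0.5,-88,0],0],[[0.007,-0.004,0],[0.5,-93,0],0],[[0.007,-0.004,0],[0.5,-93.5,6],0],[[0.007,-0.004,0],[0.5,-93.5,18],0],[[0.007,-0.004,0],[0.5,-93.5,34],0],[[0.007,-0.004,0],[0.5,-93.5,50],0],[[0.007,-0.004,0],[0.5,-93.5,66],0],[[0.007,-0.004,0],[0.5,-93.5,76],0],[[0.007,-0.004,0],[0.5,-93.5,83],0],[[0.007,-0.004,0],[0.5,-93.5,87],0],[[0.007,-0.004,0],[0.5,-93.5,87],0],[[0.007,-0.004,0],[0.5,-93.5,87],0]]'; python3 -c "
from h import *
where()
snap('scene','s3')"
```

```text
time: 10.55
tcp_pos: [0.571, 0.0616, 0.3257]
tcp_rot: [0.738, 0.604, -0.232, 0.191]
wrist_force: [-0.1, -0.0, 0.6]
width: 0.0001
grip_force: 0.0
t 10.55 flange deck x,s,h mm [-38.5, 1.0, 226.2] ang err [ 0.08 -0.03 -0.07] F x,s,n [-0.1, -0.4, 0.4] w 0.1 grip 0.0 j [ 0.25  0.46 -0.1   1.31 -0.54  2.1 ]
```

```bash
python3 -m pendant '[[[0,0,0],[0,0,2],0],[[0,0,0],[0,0,4],0],[[0,0,0],[0,0,6],0],[[0,0,0],[0,0,8],0],[[0,0,0],[0,0,10],0],[[0,0,0],[0,0,12],0],[[0,0,0],[0,0,12],0],[[0,0,0],[0,0,12],0]]'; python3 -c "
from h import *
where()"; python3 -m pendant '[[[0,0,0],[0,0,2],0],[[0,0,0],[0,0,4],0],[[0,0,0],[0,0,6],0],[[0,0,0],[0,0,8],0],[[0,0,0],[0,0,8],0],[[0,0,0],[0,0,8],0]]'; python3 -c "
from h import *
where()"
```

```text
time: 11.27
tcp_pos: [0.5693, 0.0547, 0.3154]
tcp_rot: [0.738, 0.604, -0.232, 0.191]
wrist_force: [0.1, -0.8, 0.4]
width: 0.0
grip_force: 0.0
t 11.27 flange deck x,s,h mm [-38.8, 1.1, 213.7] ang err [ 0.04 -0.02 -0.04] F x,s,n [0.2, -0.9, -0.1] w 0.0 grip 0.0 j [ 0.24  0.46 -0.12  1.28 -0.55  2.09]
time: 11.77
tcp_pos: [0.5686, 0.0504, 0.3093]
tcp_rot: [0.738, 0.604, -0.232, 0.191]
wrist_force: [-0.5, 2.5, 4.9]
width: 0.0003
grip_force: 2.6
t 11.77 flange deck x,s,h mm [-38.7, 1.1, 206.3] ang err [ 0.08 -0.05 -0.05] F x,s,n [-1.0, -0.9, 5.3] w 0.3 grip 2.6 j [ 0.23  0.46 -0.13  1.26 -0.55  2.08]
```

```bash
python3 -m pendant '[[[0,0,0],[0,0,1.5],0],[[0,0,0],[0,0,3],0],[[0,0,0],[0,0,4.5],0],[[0,0,0],[0,0,6],0],[[0,0,0],[0,0,7],0],[[0,0,0],[0,0,7],0]]'; python3 -c "
from h import *
where()"; python3 -m pendant '[[[0,0,0],[0,0,1],0],[[0,0,0],[0,0,2],0],[[0,0,0],[0,0,3],0],[[0,0,0],[0,0,3],0]]'; python3 -c "
from h import *
where()"; python3 -m pendant '[[[0,0,0],[0,0,1],0],[[0,0,0],[0,0,2],0],[[0,0,0],[0,0,2],0]]'; python3 -c "
from h import *
where()"
```

```text
time: 12.27
tcp_pos: [0.5678, 0.0464, 0.3034]
tcp_rot: [0.738, 0.604, -0.232, 0.191]
wrist_force: [-1.3, 4.1, 6.3]
width: 0.0002
grip_force: 3.8
t 12.27 flange deck x,s,h mm [-38.7, 1.1, 199.1] ang err [ 0.08 -0.04 -0.05] F x,s,n [-2.1, -0.5, 7.4] w 0.2 grip 3.8 j [ 0.23  0.46 -0.15  1.24 -0.55  2.08]
time: 12.6
tcp_pos: [0.5674, 0.0448, 0.3011]
tcp_rot: [0.738, 0.604, -0.232, 0.191]
wrist_force: [-1.0, 5.1, 6.9]
width: -0.0001
grip_force: 4.3
t 12.6 flange deck x,s,h mm [-38.7, 1.1, 196.2] ang err [ 0.09 -0.05 -0.05] F x,s,n [-1.9, -0.0, 8.4] w -0.1 grip 4.3 j [ 0.22  0.46 -0.15  1.23 -0.55  2.07]
time: 12.85
tcp_pos: [0.5673, 0.044, 0.3002]
tcp_rot: [0.738, 0.604, -0.231, 0.191]
wrist_force: [-1.8, 6.7, 10.7]
width: 0.0
grip_force: 6.4
t 12.85 flange deck x,s,h mm [-38.7, 1.0, 195.0] ang err [ 0.12 -0.08 -0.05] F x,s,n [-3.1, -1.0, 12.4] w 0.0 grip 6.4 j [ 0.22  0.46 -0.16  1.23 -0.55  2.07]
```

```bash
python3 -m pendant '[[[0,0,0],[0,0,0.5],0],[[0,0,0],[0,0,0.5],0],[[0,0,0],[0,0,0.5],0]]'; python3 -c "
from h import *
where()"; python3 -m pendant '[[[0,0,0],[0,0,0.5],0],[[0,0,0],[0,0,0.5],0],[[0,0,0],[0,0,0.5],0]]'; python3 -c "
from h import *
where()"
```

```text
time: 13.1
tcp_pos: [0.5672, 0.044, 0.3002]
tcp_rot: [0.738, 0.604, -0.231, 0.191]
wrist_force: [-3.1, 9.4, 13.1]
width: -0.0003
grip_force: 8.1
t 13.1 flange deck x,s,h mm [-38.7, 0.9, 195.0] ang err [ 0.14 -0.1  -0.04] F x,s,n [-4.9, -0.4, 15.7] w -0.3 grip 8.1 j [ 0.22  0.46 -0.16  1.23 -0.55  2.07]
time: 13.35
tcp_pos: [0.5672, 0.044, 0.3002]
tcp_rot: [0.738, 0.605, -0.231, 0.191]
wrist_force: [-4.2, 11.5, 16.0]
width: 0.0
grip_force: 9.7
t 13.35 flange deck x,s,h mm [-38.8, 0.9, 195.0] ang err [ 0.17 -0.12 -0.04] F x,s,n [-6.4, -0.6, 19.1] w 0.0 grip 9.7 j [ 0.22  0.46 -0.16  1.23 -0.55  2.07]
```

```bash
python3 -m pendant '[[[0,0,0],[0,0.5,0.2],0],[[0,0,0],[0,0.5,0.2],0],[[0,0,0],[0,0.5,0.2],0]]'; python3 -c "
from h import *
where()";  python3 -m pendant '[[[0,0,0],[0,0,0],0],[[0,0,0],[0,0,0],0],[[0,0,0],[0,0,0],0],[[0,0,0],[0,0,0],0],[[0,0,0],[0,0,0],0],[[0,0,0],[0,0,0],0],[[0,0,0],[0,0,0],0],[[0,0,0],[0,0,0],0],[[0,0,0],[0,0,0],0],[[0,0,0],[0,0,0],0],[[0,0,0],[0,0,0],0],[[0,0,0],[0,0,0],0],[[0,0,0],[0,0,0],0],[[0,0,0],[0,0,0],0],[[0,0,0],[0,0,0],0],[[0,0,0],[0,0,0],0],[[0,0,0],[0,0,0],0],[[0,0,0],[0,0,0],0]]'; python3 -c "
from h import *
where()"
```

```text
time: 13.6
tcp_pos: [0.5674, 0.0439, 0.3002]
tcp_rot: [0.738, 0.605, -0.231, 0.191]
wrist_force: [-5.4, 13.0, 18.8]
width: 0.0
grip_force: 10.9
t 13.6 flange deck x,s,h mm [-38.6, 0.9, 195.0] ang err [ 0.13 -0.13 -0.01] F x,s,n [-7.8, -1.2, 22.1] w 0.0 grip 10.9 j [ 0.22  0.46 -0.16  1.23 -0.55  2.07]
time: 15.1
tcp_pos: [0.5674, 0.0439, 0.3001]
tcp_rot: [0.738, 0.605, -0.231, 0.191]
wrist_force: [-5.5, 11.8, 19.1]
width: -0.0001
grip_force: 10.9
t 15.1 flange deck x,s,h mm [-38.6, 0.9, 194.9] ang err [ 0.13 -0.13 -0.01] F x,s,n [-7.7, -2.4, 21.7] w -0.1 grip 10.9 j [ 0.22  0.46 -0.16  1.23 -0.55  2.07]
```

On the stop, held at about 22 N for 1.5 s. Now I'll retract and go back to the grip.

```bash
python3 -m pendant '[[[0,0,0],[0,0,-3],0],[[0,0,0],[0,0,-8],0],[[0,0,0],[0,0,-14],0],[[0,0,0],[0,0,-20],0],[[0,0,0],[0,0,-28],0],[[0,0,0],[0,0,-40],0],[[0,0,0],[0,0,-56],0],[[0,0,0],[0,0,-74],0],[[0,0,0],[0,0,-92],0],[[0,0,0],[0,0,-108],0],[[0,0,0],[0,0,-118],0],[[0,0,0],[0,0,-120],0],[[0,0,0],[0,0,-120],0],[[0,0,0],[0,0,-120],0]]'
python3 - <<'E'
from h import *
where(); go(deck(54.5,.5,314)); snap('scene','s4')
for f in('s2','s4'):
    W,P,d=cloud(f); q=(W-deck(0,0,0))@np.stack([ex,t,n],1)*1000
    k=(P.max(2)<60)&(q[...,2]>5)&(q[...,2]<45)&(abs(q[...,1])<28)&(q[...,0]<-10)&(q[...,0]>-70)
    print(k.sum(),np.percentile(q[k],[3,50,97],axis=0).round(1).tolist())
E
```

```text
time: 16.27
tcp_pos: [0.5808, 0.1099, 0.3957]
tcp_rot: [0.738, 0.604, -0.233, 0.191]
wrist_force: [0.2, -0.5, -0.1]
width: 0.0001
grip_force: 0.0
t 16.27 flange deck x,s,h mm [-38.4, 1.3, 311.9] ang err [ 0.01  0.01 -0.03] F x,s,n [0.3, -0.3, -0.4] w 0.1 grip 0.0 j [ 0.32  0.47  0.08  1.51 -0.52  2.18]
turn [0.0002, 0.0001, -0.0005] shift [-0.8, 92.9, -2.2]
149 [[-54.5, -15.0, 16.7], [-40.0, 2.8, 36.1], [-21.6, 17.5, 39.6]]
283 [[-54.8, -15.6, 5.8], [-38.2, 1.7, 36.3], [-22.5, 16.7, 39.6]]
```

```bash
python3 -m pendant '[[[0,0,0],[0,8,0],1],[[0,0,0],[0,22,0],1],[[0,0,0],[0,38,0],1],[[0,0,0],[0,56,0],1],[[0,0,0],[-0.5,72,0],1],[[0,0,0],[-0.5,84,0],1],[[0,0,0],[-0.5,91,0],1],[[0,0,0],[-0.5,93,0],1],[[0,0,0],[-0.5,93,0],1],[[0,0,0],[-0.5,93,8],1],[[0,0,0],[-0.5,93,20],1],[[0,0,0],[-0.5,93,36],1],[[0,0,0],[-0.5,93,52],1],[[0,0,0],[-0.5,93,66],1],[[0,0,0],[-0.5,93,76],1],[[0,0,0],[-0.5,93,80],1],[[0,0,0],[-0.5,93,80],1],[[0,0,0],[-0.5,93,80],1]]'; python3 -c "
from h import *
where()"
```

```text
time: 17.82
tcp_pos: [0.663, 0.0466, 0.3318]
tcp_rot: [0.738, 0.604, -0.232, 0.191]
wrist_force: [0.6, 0.6, 0.5]
width: 0.0851
grip_force: 0.0
t 17.82 flange deck x,s,h mm [54.6, 0.4, 233.2] ang err [ 0.07 -0.03 -0.05] F x,s,n [0.5, 0.3, 0.8] w 85.1 grip 0.0 j [ 0.2   0.61  0.16  1.38 -0.56  2.04]
```

```bash
python3 -m pendant '[[[0,0,0],[0,0,0],0],[[0,0,0],[0,0,0],0],[[0,0,0],[0,0,0],0],[[0,0,0],[0,0,0],0],[[0,0,0],[0,0,0],0],[[0,0,0],[0,0,0],0],[[0,0,0],[0,0,0],0],[[0,0,0],[0,0,0],0]]';  python3 -m pendant '[[[0,0,0],[0,-3,0],0],[[0,0,0],[0,-8,0],0],[[0,0,0],[0,-14,0],0],[[0,0,0],[0,-20,0],0],[[0,0,0],[0,-26,0],0],[[0,0,0],[0,-32,0],0],[[0,0,0],[0,-38,0],0],[[0,0,0],[0,-44,0],0],[[0,0,0],[0,-50,0],0],[[0,0,0],[0,-56,0],0],[[0,0,0],[0,-62,0],0],[[0,0,0],[0,-67,0],0],[[0,0,0],[0,-71,0],0],[[0,0,0],[0,-74,0],0],[[0,0,0],[0,-76,0],0],[[0,0,0],[0,-77,0],0],[[0,0,0],[0,-77,0],0],[[0,0,0],[0,-77,0],0]]'; python3 -c "
from h import *
where()"
```

```text
time: 18.48
tcp_pos: [0.6632, 0.0467, 0.3317]
tcp_rot: [0.738, 0.604, -0.232, 0.191]
wrist_force: [0.6, 2.2, 2.4]
width: 0.0192
grip_force: 59.4
time: 19.98
tcp_pos: [0.5871, 0.0622, 0.3317]
tcp_rot: [0.738, 0.604, -0.232, 0.191]
wrist_force: [1.4, 5.3, 4.9]
width: 0.0194
grip_force: 60.2
t 19.98 flange deck x,s,h mm [-22.9, 0.7, 233.3] ang err [ 0.09 -0.09 -0.04] F x,s,n [0.3, 1.6, 7.1] w 19.4 grip 60.2 j [ 0.24  0.48 -0.05  1.33 -0.54  2.09]
```

```bash
python3 -m pendant '[[[0,0,0],[0,-1,0],0],[[0,0,0],[0,-2,0],0],[[0,0,0],[0,-3,0],0],[[0,0,0],[0,-3,0],0]]'; python3 -c "
from h import *
where()"; python3 -m pendant '[[[0,0,0],[0,-0.5,0],0],[[0,0,0],[0,-1,0],0],[[0,0,0],[0,-1,0],0],[[0,0,0],[0,-1,0],0]]'; python3 -c "
from h import *
where()"; python3 -m pendant '[[[0,0,0],[0,-0.5,0],0],[[0,0,0],[0,-1,0],0],[[0,0,0],[0,-1,0],0],[[0,0,0],[0,-1,0],0]]'; python3 -c "
from h import *
where()"
```

```text
time: 20.32
tcp_pos: [0.5848, 0.0627, 0.3317]
tcp_rot: [0.738, 0.604, -0.231, 0.191]
wrist_force: [6.0, 3.6, 2.0]
width: 0.0192
grip_force: 59.9
t 20.32 flange deck x,s,h mm [-25.2, 0.7, 233.3] ang err [ 0.19 -0.08 -0.1 ] F x,s,n [5.2, 2.7, 4.3] w 19.2 grip 59.9 j [ 0.25  0.48 -0.05  1.33 -0.54  2.1 ]
time: 20.65
tcp_pos: [0.5845, 0.0628, 0.3317]
tcp_rot: [0.738, 0.604, -0.23, 0.192]
wrist_force: [9.5, 2.6, 1.1]
width: 0.0191
grip_force: 59.7
t 20.65 flange deck x,s,h mm [-25.5, 0.7, 233.3] ang err [ 0.27 -0.08 -0.16] F x,s,n [8.8, 3.0, 3.4] w 19.1 grip 59.7 j [ 0.25  0.48 -0.05  1.33 -0.55  2.1 ]
time: 20.98
tcp_pos: [0.5843, 0.0628, 0.3317]
tcp_rot: [0.739, 0.604, -0.23, 0.193]
wrist_force: [13.4, 0.7, -1.8]
width: 0.0189
grip_force: 59.5
t 20.98 flange deck x,s,h mm [-25.7, 0.7, 233.4] ang err [ 0.36 -0.08 -0.21] F x,s,n [13.0, 3.8, 0.4] w 18.9 grip 59.5 j [ 0.25  0.48 -0.06  1.32 -0.55  2.1 ]
```

```bash
python3 -m pendant '[[[0,0,0],[0,1,0],0],[[0,0,0],[0,1.7,0],0],[[0,0,0],[0,1.7,0],1],[[0,0,0],[0,1.7,0],1],[[0,0,0],[0,1.7,0],1],[[0,0,0],[0,1.7,0],1],[[0,0,0],[0,1.7,0],1],[[0,0,0],[0,1.7,0],1],[[0,0,0],[0,1.7,-6],1],[[0,0,0],[0,1.7,-18],1],[[0,0,0],[0,1.7,-32],1],[[0,0,0],[0,1.7,-48],1],[[0,0,0],[0,1.7,-64],1],[[0,0,0],[0,1.7,-80],1],[[0,0,0],[0,1.7,-94],1],[[0,0,0],[0,1.7,-104],1],[[0,0,0],[0,1.7,-110],1],[[0,0,0],[0,1.7,-110],1],[[0,0,0],[0,1.7,-110],1]]'
python3 - <<'E'
from h import *
where(); snap('scene','s5'); snap('side','d5')
for f,g in(('scene0','s5'),('side0','d5')):
  for k in(f,g):
    W,P,d=cloud(k); q=(W-deck(0,0,0))@np.stack([ex,t,n],1)*1000
    m=(P.max(2)<60)&(q[...,2]>60)&(q[...,2]<97)&(abs(q[...,1])<20)&(abs(q[...,0])<80)
    print(k,m.sum(),np.median(q[m],axis=0).round(1))
a,b=[cv2.imread('pics/%s.png'%k) for k in('s5','d5')]
cv2.imwrite('pics/both.png',cv2.resize(np.hstack([a,b]),(800,300)))
E
```

```text
time: 22.57
tcp_pos: [0.5967, 0.1242, 0.4211]
tcp_rot: [0.738, 0.604, -0.232, 0.191]
wrist_force: [-1.2, -0.3, -0.7]
width: 0.0854
grip_force: 0.0
t 22.57 flange deck x,s,h mm [-25.6, 0.7, 342.5] ang err [ 0.06 -0.02 -0.04] F x,s,n [-1.1, -0.0, -0.9] w 85.4 grip 0.0 j [ 0.33  0.5   0.19  1.6  -0.52  2.19]
scene0 207 [-18.7   3.7  91.3]
s5 180 [-20.7   5.3  90.4]
side0 234 [-29.6  -0.3  87.6]
d5 192 [-33.    0.3  85.3]
```

View pics/both.png

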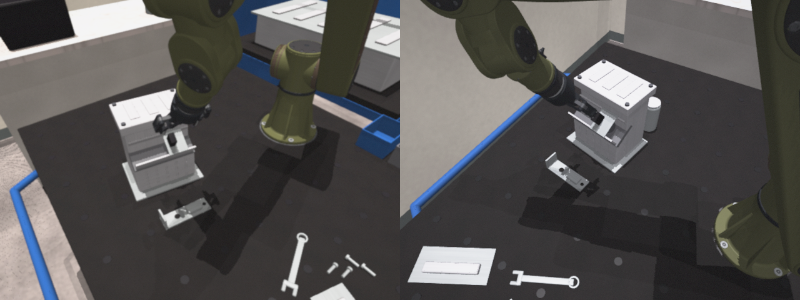

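The combined view shows the shutter closed over the plunger, with the grip at about (172,140) on the left and (600,118) on the right. The gripper is clear, and the bracket, wrench and can haven't moved.

```bash
python3 -c "
from plant import bot
print(bot.finish_job())"
```

```text
the job is handed in; nothing more can be done
None
```

The job is handed in: I opened the shutter to its stop, held the plunger on its stop at about 22 N for 1.5 s, let it spring back out and closed the shutter to its stop. The bracket, wrench and can were left undisturbed, and the run took about 23 s.

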